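# Load the long T-bracket into the inclined nest

### The job

Take the long T-shaped bracket and lay it gently, rib up and lengthwise to the side rail, on the upper part of the sloping plate, clear of the rail and the brass ejector, and let go so that it slides down by itself into the corner against both. Then, push with the fingers on the uphill end of the bracket, along the rail, until the stiff ejector is felt to be fully back on its stop, and hold it there for a second with a steady push of about 15 N (never over 30 N). Leave it fully home and untouched, and leave everything else on the bench where it is.

Things in the scene. Friction and masses are not known exactly. Their poses are not given: they have to be found in the camera images.
- bracket: Long aluminium T-bracket, loose, rib up. Base 80 (x) x 56 (y) x 10 (z) mm; on it a rib 14 mm thick and 28 mm high runs along x over the full 80 mm, centred in y (38 mm high in all). Alike either way round. 0.15 to 0.28 kg. Origin: centre of its underside; x along the rib, z up. Similar parts lie near: a shorter one and one without a rib.
- nest: Dark steel fixture fixed to the bench: foot 250 x 210 x 12 mm, with the sloping plate, rail and ejector. Origin: centre of the foot's underside. The ejector's rigid end stop is adjustable, set differently each time (its face then at plate x -6 to +6 mm), and can not be seen or read, only felt: the push rises sharply above 6 N. Behind it a fixed block, 66 mm wide, 30 mm high, plate x 21 to 39.
- plate: Sloping coated plate on the nest, slippery (friction about 0.06), tilted 30 degrees. Origin: on its upper surface (z = 0). x: downhill along the rail to the ejector; y: downhill to the rail, whose inner face is at y 0; z: square off the plate. x drops 0.37, y 0.34 mm per mm. Spans x -195 to +40, y -160 to +25 mm. A bracket lengthwise against rail and ejector has y -28, z 0.
- rail_end (a point): Uphill end of the aluminium side rail, on its inner face at the plate's surface (plate x -170, y 0, z 0 mm). The rail runs along plate x from here to +5 mm; it is 16 mm thick (plate y 0 to 16) and 16 mm high.
- ejector: Brass pad at the plate's low end, 56 mm wide, 1 to 27 mm above the plate. Origin: middle of the foot of its uphill face, at plate y -28, z 0 mm, x -22 to -6 at the start; axes as the plate's. It slides back along plate x, takes about 6 N to move, has no spring and stays where it is left. The bracket's weight does not move it; a landing bracket may knock it back a few mm.
- short_bracket: T-shaped aluminium bracket like the task's one, but only 46 mm long (same 56 mm wide base, rib 14 mm, height 38 mm). Leave alone. Origin: centre of its underside
- flat_plate: flat aluminium plate 80 x 56 x 10 mm without a rib. Leave alone. Origin: centre of its underside
- collar: steel ring, 36 mm outside, 16 mm high. Leave alone. Origin: centre of its underside
- screwdriver: screwdriver lying on the bench. Leave alone. Origin: under its middle
- oil_bottle: white bottle with black cap, 44 mm across, 110 mm high, standing. Leave alone. Origin: centre of its underside
Mind the look-alikes: they are no part of the job. Leave any blue or red look-alike of the bracket alone.

How it is judged:
By the outcome, as a careful person would: the job done as asked, in the order asked, and still so for the second after the job is handed in, with the robot touching nothing.
It also fails if it takes over 70 s, if anything falls off the work surface, if the arm or the gripper's body presses on something with over 40 N, if the wrist force passes 120 N, or if a joint passes its speed limit or range.

### The arm

A 6-joint arm with a two-finger parallel gripper is mounted at the origin on the work surface. World frame = base frame: x ahead of the robot, y to its left, z up, the work surface at z = 0. Lengths are in m, angles in rad, forces in N, time in s.
With the tool pointing down it reaches from about 0.25 to 0.8 m from the base axis. Payload 8.5 kg.
Tool frame: the origin (TCP) lies at the very end of the fingers, on their centre line; the grasp point (between the pads) lies 19 mm behind it (grip_point_offset is the distance from the TCP to the grasp point, in m); z points along the fingers, y is the line along which they close (so a half turn about z gives the same grasp; the last joint's range is limited). The gripper opens to 85 mm and grips with 20 to 120 N. Pads are 22 mm wide; open, the fingers measure 114 mm over their backs; the gripper's body (76 mm by 85 mm) begins 54 mm behind the grasp point. The pads swing forward as they close: fully open they stand 13 mm farther back than shut.
Start: joints at [-1.332, 0.238, -0.013, 1.319, 0, 1.571], TCP at [0.124, -0.51, 0.231] pointing down, gripper open.
Joint ranges: [-2.66, 2.66], [-1.03, 1.9], [-1.14, 1.46], [-1.82, 2.27], [-1.45, 1.34], [-3.14, 3.14]. Speed limits (rad/s): [2.22, 2.22, 2.79, 3.14, 3.14, 3.14].

### API

Orientations are given as a unit quaternion [x, y, z, w].
In Python, from bench import * gives the robot as it stands. The module is installed in compiled form; this text tells all that it offers. Calls block until the motion is done:
- goto(position, orientation): joint-space move of the TCP to a pose.
- servo_line(position, orientation=None, v=0.15): straight line of the TCP; orientation=None keeps the orientation; v is the mean speed in m/s.
- goto_joints(angles): joint-space move.
- ungrasp() and clamp(squeeze=None): open the fingers fully, or close them until they stop; squeeze is the grip in N (None keeps the last).
- wait(seconds).
- solve_ik(position, orientation): joint angles nearest the present ones, or None.
- observe(): the state.
- capture(name): name is "side" or "top" or "wrist"; returns (picture, depth): 384x512x3 uint8, red, green, blue; 384x512 float32, m along the optical axis (not along the pixel's ray), 0 where there is no reading.
- camera_params(name): a dict with "vfov" (degrees; the focal length in pixels is half the picture's height over the tangent of half this angle, whatever the lens; pixels are square), "cx", "cy" (the principal point, pixels), "T" (4x4, takes a point from camera to world coordinates). Camera axes: x right, y down, z forward; pixel columns grow to the right and rows downward; lengths in m; the calibration is good to about 2 mm. A picture is of the moment at which its call begins: read the wrist's pose just before it. camera_params takes no time and is no camera call; for the wrist camera it gives the pose at the moment of the call.
A pose or a line that the arm cannot do raises MotionError and nothing moves.
- sign_off(): hands the job in; it is judged then, once.
The state is a dict: "clock": time; "joints": joint angles; "qvel": joint speeds; "joint_torque": joint torques, N m; "ee_pos": TCP position; "eef_rot": TCP orientation; "force": force on the tool from outside, world axes, zero at the start; "wrist_torque": the same for the moment, N m; "gripper_width": opening from 0.0 (shut) to 1.0 (fully open); "gripper_force": force on a finger pad.
Only numpy, scipy, OpenCV 4.12 (cv2) and the standard library are available. Lean on these libraries where they do the work, as an engineer would, in place of code of your own. Each camera call takes 0.05 s, during which the arm holds its last target. There are 200 camera calls.

## Working session

There is one attempt and no reset: what is moved stays moved. The work goes in short steps, each a Python script; the robot and the scene stay as the last script left them, time stands still between calls to the robot, and variables do not carry over. Pictures are saved under pics/ and viewed, at most 10 in all, crops included, and the job is handed in when it is done.

```bash
mkdir -p pics; ls; python3 - <<'E'
from bench import *
import cv2,numpy as np
for n in("top","side"):
    p,d=capture(n); np.savez(n+".npz",p=p,d=d); cv2.imwrite(f"pics/{n}0.png",p[:,:,::-1])
    c=camera_params(n); print(n,c["vfov"],c["cx"],c["cy"]); print(np.round(c["T"],4).tolist()); print((d>0).mean())
s=observe(); print({k:np.round(v,3).tolist() for k,v in s.items()})
try: print(grip_point_offset)
except Exception as e: print(e)
E
```

```text
pics
top 56.842876072702445 253.77584103568546 187.65347671521826
[[0.0105, -0.9965, 0.0824, 0.4225], [-0.9999, -0.0102, 0.0047, -0.0487], [-0.0039, -0.0824, -0.9966, 1.1081], [0.0, 0.0, 0.0, 1.0]]
0.9959869384765625
side 48.419834517161036 247.47595961289525 189.86648836234158
[[-0.9688, -0.1426, 0.2026, 0.254], [-0.2478, 0.55, -0.7975, 1.0159], [0.0023, -0.8229, -0.5682, 0.8382], [0.0, 0.0, 0.0, 1.0]]
0.9961039225260416
{'clock': 0.1, 'joints': [-1.332, 0.239, -0.014, 1.319, 0.0, 1.571], 'qvel': [0.001, 0.0, 0.001, 0.001, -0.0, -0.001], 'joint_torque': [-0.001, -53.972, 34.7, 0.013, -0.0, 0.0], 'ee_pos': [0.124, -0.51, 0.231], 'eef_rot': [0.993, 0.119, -0.0, -0.001], 'force': [0.257, -0.224, -1.014], 'wrist_torque': [-0.005, -0.01, -0.013], 'gripper_force': 0.0, 'gripper_width': 1.002}
0.0187
```

View pics/top0.png

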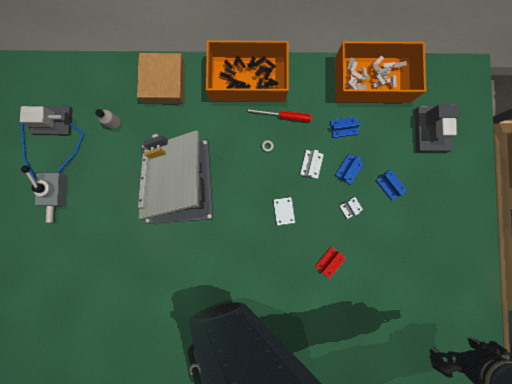

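View pics/side0.png

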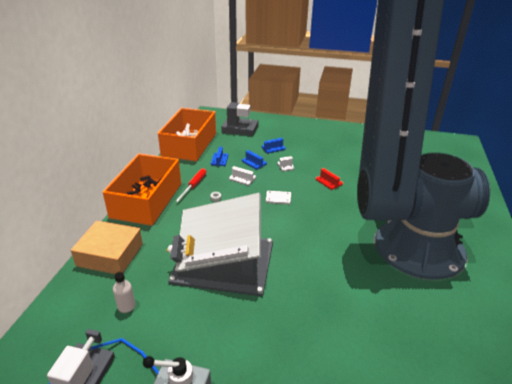

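The top view shows the following:
- **Nest:** around (175,180), with the brass ejector at about (155,153) and the rail on the left edge.
- **Candidates for the bracket:** silver T (312,164), silver short T (351,208), flat silver plate (284,211), blue Ts (345,127), (349,168) and (392,185), red T (330,262).
- **Choice:** the silver T at (312,164), because it has a rib and is the longer of the two silver ones. I'll check it in a close crop.

```bash
cat > h.py <<'E'
from bench import *
import numpy as np, cv2
from scipy.spatial.transform import Rotation as R
def cloud(d,c,shape=(384,512)):
    f=shape[0]/2/np.tan(np.radians(c["vfov"]/2))
    u,v=np.meshgrid(np.arange(shape[1]),np.arange(shape[0]))
    P=np.stack([(u-c["cx"])/f*d,(v-c["cy"])/f*d,d],-1)
    return P@c["T"][:3,:3].T+c["T"][:3,3]
def plane(P):   # robust plane fit n.p=k by trimmed SVD
    m=np.ones(len(P),bool)
    for _ in range(15):
        q=P[m].mean(0); n=np.linalg.svd(P[m]-q,full_matrices=False)[2][2]; n*=np.sign(n[2])
        r=(P-q)@n; m=abs(r)<max(.0025,1.5*np.median(abs(r)))
    return n,n@q,r
def axes(n):
    g=np.array([0,0,-1.])+n*n[2]; g/=np.linalg.norm(g); h=np.cross(n,g)
    a=-np.arctan2(.34,.37); x=np.cos(a)*g+np.sin(a)*h
    return np.c_[x,np.cross(n,x),n]
E
python3 - <<'E'
from h import *
z=np.load("top.npz"); c=camera_params("top"); W=cloud(z["d"],c)
print("bench z",np.percentile(W[230:300,230:300,2],[5,50,95]))
P=W[150:200,155:190].reshape(-1,3); n,k,r=plane(P); A=axes(n); print("n",n,np.degrees(np.arccos(n[2])),"std",r.std()); print(A)
for nm,(u,v) in dict(brk=(312,164),short=(351,208),flat=(284,211),ej=(155,153),tl=(145,140)).items(): print(nm,W[v,u])
# silver blob sizes
hsv=cv2.cvtColor(z["p"],cv2.COLOR_RGB2HSV); m=((hsv[...,1]<60)&(hsv[...,2]>110)).astype(np.uint8)
for ct in cv2.findContours(m[140:235,265:370].copy(),0,2)[0]:
    if cv2.contourArea(ct)>50: (b,s,a)=cv2.minAreaRect(ct); print(np.round(b,1)+[265,140],np.array(s)/355*1.1*1000,a)
cw=camera_params("wrist"); s=observe(); Rt=R.from_quat(s["eef_rot"]).as_matrix()
print("cam in tool",np.round(Rt.T@cw["T"][:3,:3],3).tolist(),np.round(Rt.T@(cw["T"][:3,3]-s["ee_pos"]),4),cw["vfov"])
E
```

```text
bench z [-0.00278464  0.0006736   0.00406899]
n [0.31123494 0.39884869 0.8625848 ] 30.391945374248852 std 0.051661808745598475
[[ 0.92417245 -0.22144544  0.31123494]
 [ 0.08447564  0.91311751  0.39884869]
 [-0.3725173  -0.3423132   0.8625848 ]]
brk [ 0.58480259 -0.21989582  0.0385522 ]
short [ 0.4524552  -0.33682389  0.03811843]
flat [ 0.44182999 -0.13760501  0.01027551]
ej [0.6044385  0.24373284 0.09152683]
tl [0.64616406 0.27964883 0.07422946]
[345.9 210.7] [48.88917225 20.72475796] 59.036251068115234
[355.2 205.8] [52.60900041 30.29003143] 59.03623962402344
[284.1 210.9] [82.8211368  58.28153852] 81.8698959350586
[311.9 163. ] [58.1953457 87.2930156] 13.240518569946289
cam in tool [[0.001, -0.957, -0.291], [1.0, 0.001, -0.001], [0.002, -0.291, 0.957]] [ 7.410e-02 -1.000e-04 -1.426e-01] 68.21499810663073
```

The silver T at (312,164) measures about 87 x 58 mm, so it is the long one. The short one is about 50 mm, and the flat plate is only 10 mm high. Next I take close wrist views of the bracket and the nest.

```bash
cat >> h.py <<'E'
def down(az): # tool x at azimuth az, z down
    c,s=np.cos(az),np.sin(az); return R.from_matrix(np.c_[[c,s,0],[s,-c,0],[0,0,-1]]).as_quat()
def onplate(A): return R.from_matrix(np.c_[A[:,0],-A[:,1],-A[:,2]]).as_quat()
def snap(name,tag):
    c=camera_params(name); p,d=capture(name)
    np.savez(tag+".npz",p=p,d=d,**{k:c[k] for k in("vfov","cx","cy","T")}); cv2.imwrite(f"pics/{tag}.png",p[:,:,::-1]); return p,d,c
E
python3 - <<'E'
from h import *
A=axes(np.array([.31123,.39885,.86258])); A0=np.array([.597,.259,.056])
t=A0+A@[-.07,-.07,.12]; q=onplate(A); print("ik nest",t,solve_ik(t,q))
goto([.585,-.22,.19],down(np.radians(-13.2))); snap("wrist","wb")
goto([.55,0,.33],down(0)); 
goto(t,q); wait(.3); snap("wrist","wn"); print(observe()["clock"],observe()["ee_pos"],observe()["force"])
a=cv2.imread("pics/wb.png");b=cv2.imread("pics/wn.png"); cv2.imwrite("pics/both.png",cv2.resize(np.vstack([a,b]),(400,600)) if 0 else cv2.resize(np.hstack([a,b]),(800,300),interpolation=cv2.INTER_AREA))
E
```

```text
ik nest [0.5851579  0.23703076 0.20954833] [ 0.4858164   0.87637153  0.90200864  2.08766994 -0.20889257 -2.76823568]
8.5917 [0.58545745 0.23598124 0.21077463] [ 0.14855915  0.72568149 -0.86231869]
```

View pics/wn.png

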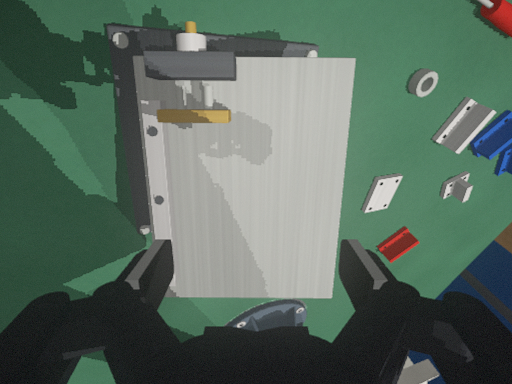

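View pics/wb.png

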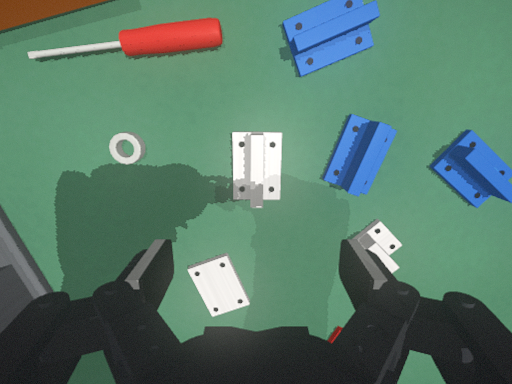

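The crop confirms the choice: the silver T at about (257,167) has a full-length rib, with the plain plate at (218,285), the short T at about (380,245) and the blue ones beside it. In the nest view the ejector is at (195,116), the rail on the left runs from (150,100) to (170,285), and the plate is clear. Next I measure both.

```bash
python3 - <<'E'
from h import *
z=dict(np.load("wb.npz")); W=cloud(z["d"],z); 
m=np.zeros((384,512),bool); m[100:235,215:300]=1
top=W[m&(W[...,2]>.031)&(W[...,2]<.046)]; print("rib z",np.median(top[:,2]),len(top))
def rect(P): 
    b,s,a=cv2.minAreaRect((P[:,:2]*1000).astype(np.float32)); return np.round(b,1),np.round(s,1),round(a,2)
print("rib depth",rect(top)); 
# colour outline of base by rays on z=.010
hsv=cv2.cvtColor(z["p"],cv2.COLOR_RGB2HSV); g=((hsv[...,1]<70)&m).astype(np.uint8)
ct=max(cv2.findContours(g,0,2)[0],key=cv2.contourArea)[:,0]; print("px",cv2.minAreaRect(ct))
f=192/np.tan(np.radians(z["vfov"]/2))
ray=np.c_[(ct[:,0]-z["cx"])/f,(ct[:,1]-z["cy"])/f,np.ones(len(ct))]@z["T"][:3,:3].T; o=z["T"][:3,3]
print("base",rect(o+ray*((.010-o[2])/ray[:,2])[:,None]))
d=W[m&(g>0)&(W[...,2]>.004)&(W[...,2]<.016)]; print("base depth",rect(d),np.median(d[:,2]))
# nest
z=dict(np.load("wn.npz")); W=cloud(z["d"],z)
n,k,r=plane(W[150:285:2,185:320:2].reshape(-1,3)); print("n",n,np.degrees(np.arccos(n[2])),"noise",np.median(abs(r)))
A=axes(n); print("x az",np.degrees(np.arctan2(A[1,0],A[0,0])))
o=A@np.array([0,0,k]) ; o=n*k; L=(W-o)@A  # local, arbitrary xy origin
H=L[...,2]
mm=np.zeros_like(m); mm[100:235,135:200]=1
rl=mm&(H>.012)&(H<.020)
pts=[]
for v in range(140,232,2):
    i=np.where(rl[v])[0]
    if len(i)>4: pts.append(L[v,i.max()][:2].tolist()+L[v,i.min()][:2].tolist())
pts=np.array(pts); print(len(pts))
for j in(0,2):
    s,b=np.polyfit(pts[:,j],pts[:,j+1],1); print("edge slope deg",np.degrees(np.arctan(s)),"y at x mean",s*pts[:,j].mean()+b,pts[:,j].mean(), "res",np.std(pts[:,j+1]-s*pts[:,j]-b))
hs=cv2.cvtColor(z["p"],cv2.COLOR_RGB2HSV); br=(hs[...,0]>15)&(hs[...,0]<30)&(hs[...,1]>90); br[:95]=0;br[135:]=0
v,u=np.where(br); print("brass px",u.min(),u.max(),v.min(),v.max()); q=L[br]; print("brass local 2/98",np.percentile(q,[2,50,98],axis=0))
up=q[(q[:,2]>.004)&(q[:,2]<.02)]; print("face x",np.median(up[:,0]),len(up), "top z",np.percentile(q[:,2],90))
# fixed block
bl=np.zeros_like(m); bl[50:82,145:237]=1; q=L[bl&(H>.024)&(H<.036)]; print("block",np.percentile(q,[2,98],axis=0))
print("o",o)
E
```

```text
rib z 0.037871560753133804 973
rib depth (array([ 588.5, -221.7]), array([13.6, 79.9]), 76.42)
px ((255.5, 169.5), (77.0, 81.0), 90.0)
base (array([ 583.5, -219.3]), array([96.4, 91.9]), 76.8)
base depth (array([ 588.4, -221.3]), array([56. , 80.3]), 76.24) 0.009958189016666008
n [0.31334309 0.39540321 0.86340744] 30.29865001241168 noise 0.00043083256210760577
x az 4.820487148641771
46
edge slope deg -0.2641893255832616 y at x mean 0.09703922878413235 0.4859710347246814 res 0.00019121868176917502
edge slope deg -0.1093208560522755 y at x mean 0.11225278442615229 0.4865473002770713 res 0.00043393676537417766
brass px 157 230 109 122
brass local 2/98 [[0.54215571 0.04082899 0.01537575]
 [0.54672621 0.06646193 0.02694843]
 [0.5512313  0.09478812 0.02838868]]
face x 0.5468130440666269 21 top z 0.02785881215530128
block [[0.57510193 0.03661611 0.02688369]
 [0.59266246 0.09935303 0.0313516 ]]
o [0.10837854 0.13676134 0.29863378]
```

Everything agrees with the given sizes: rib 13.6 x 79.9 mm at z 37.9, base 56 x 80 mm, rail 15 mm wide, block 63–66 mm, tilt 30.3°. The ejector face is at about x -12. Now I grasp the rib.

```bash
cat >> h.py <<'E'
n=np.array([.31334309,.39540321,.86340744]); k_o=np.array([.10837854,.13676134,.29863378])
A=axes(n); c_,s_=np.cos(np.radians(-.2)),np.sin(np.radians(-.2)); A=A@np.array([[c_,-s_,0],[s_,c_,0],[0,0,1]])
anchor=k_o+axes(n)@[.439,.0415,0]
n30=np.r_[n[:2]/np.hypot(*n[:2])*.5,np.sqrt(.75)]
B=A@np.eye(3); x=A[:,0]-n30*(n30@A[:,0]); x/=np.linalg.norm(x); B=np.c_[x,np.cross(n30,x),n30]
P0=anchor-B@[-.115,-.055,0]; QP=onplate(B)
def pw(x,y,z): return P0+B@np.array([x,y,z])/1000
def pl(p): return (np.asarray(p)-P0)@B*1000
def fp(s=None): return np.asarray((s or observe())["force"])@B
E
python3 - <<'E'
from h import *
print("P0",P0,"\n",B)
for t in [(-115,-53,70),(-115,-53,14),(-103,-28,8),(-150,-28,60),(-80,-28,8)]: print(t,pw(*t).round(3),None if (j:=solve_ik(pw(*t),QP)) is None else j.round(2))
q=down(np.radians(-13.6)); b=np.array([.5884,-.2215])
goto([.55,0,.33],down(0)); goto([*b,.12],q); servo_line([*b,.014]); wait(.2); s=observe(); print(s["ee_pos"],s["force"])
clamp(40); s=observe(); print("w",s["gripper_width"],s["gripper_force"],s["ee_pos"],s["force"])
servo_line([*b,.15]); s=observe(); print("w",s["gripper_width"],s["gripper_force"],s["force"],s["joints"],s["clock"])
snap("wrist","held")
E
```

```text
P0 [0.60070142 0.26819681 0.06050598] 
 [[ 0.92709297 -0.2099077   0.31054368]
 [ 0.07632532  0.91684885  0.39187067]
 [-0.36697829 -0.3395982   0.8660254 ]]
(-115, -53, 70) [0.527 0.238 0.181] [ 0.52  0.75  0.57  1.89 -0.19 -2.73]
(-115, -53, 14) [0.51  0.216 0.133] [ 0.51  0.71  0.38  1.73 -0.19 -2.74]
(-103, -28, 8) [0.514 0.238 0.115] [ 0.53  0.75  0.41  1.72 -0.18 -2.72]
(-150, -28, 60) [0.486 0.255 0.177] [ 0.57  0.7   0.46  1.83 -0.16 -2.68]
(-80, -28, 8) [0.535 0.24  0.106] [ 0.52  0.79  0.47  1.74 -0.19 -2.73]
[ 0.58907571 -0.22175077  0.01507597] [0.02451908 0.89733668 0.64855822]
w 0.15407112052841626 39.71942067146301 [ 0.58853085 -0.22150985  0.01413626] [0.42921372 0.9511296  1.85125405]
w 0.15717244371046576 39.14147078990936 [-0.42275835 -0.17039119 -2.30987358] [-3.60064854e-01  4.50393529e-01  9.11414419e-02  1.21324930e+00
  2.77197395e-05  3.01892529e+00] 17.4833
```

View pics/held.png

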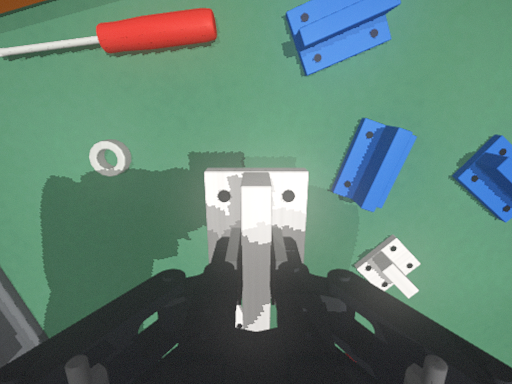

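The bracket is held centred and square: rib at (255,200) between the pads, opening 0.157 x 85 ≈ 13.4 mm. Next I carry it to the plate and lower it until it touches.

```bash
python3 - <<'E'
from h import *
goto([.55,-.05,.33],down(0)); goto(pw(-115,-53,90),QP); servo_line(pw(-115,-53,24),v=.12); wait(.3)
f0=fp(); print("tare",f0,pl(observe()["ee_pos"]))
z=24
while z>8:
    z-=.7; servo_line(pw(-115,-53,z),v=.03); s=observe(); d=fp(s)-f0
    if z<19: print(round(z,1),d.round(2),pl(s["ee_pos"]).round(2))
    if d[2]>2.5: break
print(s["clock"])
if d[2]>2.5 and 8<z<20:
    ungrasp(); wait(.3); s=observe(); print("w",s["gripper_width"],s["clock"]); servo_line(pw(-115,-53,75),v=.2); wait(.2); snap("wrist","slid"); print(observe()["clock"])
E
```

```text
tare [ 1.19887673  1.46510629 -1.53881817] [-114.81514878  -52.88897964   24.38909163]
18.4 [ 0.55 -1.04 -0.  ] [-115.01  -53.02   18.33]
17.7 [ 0.09 -0.7  -0.59] [-115.03  -53.01   17.66]
17.0 [-0.23 -0.86 -1.07] [-115.01  -53.02   16.92]
16.3 [-1.38 -0.34 -0.49] [-115.03  -53.01   16.24]
15.6 [-1.49 -0.28  0.02] [-115.01  -52.99   15.56]
14.9 [-0.02 -0.44 -0.25] [-115.02  -53.01   14.86]
14.2 [-0.97 -0.64  2.27] [-114.96  -53.01   14.45]
13.5 [-1.08 -0.27  8.59] [-114.85  -52.98   14.33]
28.0167
w 1.0010436944120784 29.0083
29.7167
```

```bash
ls pics
```

```text
both.png
held.png
side0.png
slid.png
top0.png
wb.png
wn.png
```

View pics/slid.png

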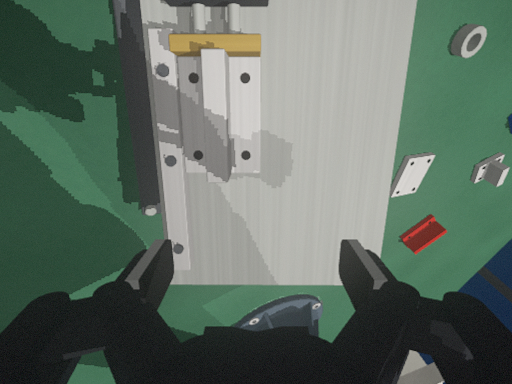

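```bash
python3 - <<'E'
from h import *
z=dict(np.load("slid.npz")); W=cloud(z["d"],z); L=(W-P0)@B*1000
m=(L[...,2]>34)&(L[...,2]<42)&(L[...,0]>-180)&(L[...,0]<10)&(L[...,1]>-100)&(L[...,1]<-5); m[240:]=0
b,s,a=cv2.minAreaRect(L[m][:,:2].astype(np.float32)); print("rib",b,s,a,m.sum(),np.median(L[m][:,2]))
hs=cv2.cvtColor(z["p"],cv2.COLOR_RGB2HSV); br=(hs[...,0]>15)&(hs[...,0]<30)&(hs[...,1]>90)&(abs(L[...,0])<40)&(L[...,2]>22)&(L[...,2]<33)&(L[...,1]<5)&(L[...,1]>-60)
print("brass",np.percentile(L[br],[2,98],axis=0),br.sum())
E
```

```text
rib (-50.11109161376953, -27.31521224975586) (79.51759338378906, 14.274381637573242) 0.10093661397695541 3096 37.58158427926466
brass [[-10.48219094 -54.56255601  23.18712866]
 [ -1.10589492  -1.20953838  27.78294148]] 1596
```

The bracket is seated in the corner: rib from (213,48) to (218,180), centre at x -50.1, y -27.3, 0.1° off, against the brass ejector at (215,44). Its uphill end is at x about -90. Next I shut the fingers and push on that end in small steps, reading the force.

```bash
python3 - <<'E'
from h import *
a=np.radians(6); x,nn=B[:,0],B[:,2]
tz=-nn*np.cos(a)+x*np.sin(a); tx=x*np.cos(a)+nn*np.sin(a); Q=R.from_matrix(np.c_[tx,np.cross(tz,tx),tz]).as_quat()
Y,Z=-27.6,4.5
clamp(40); servo_line(pw(-125,Y,60),Q,v=.2); servo_line(pw(-112,Y,Z),v=.15); wait(.3)
def rd(k=5):
    F=[]
    for _ in range(k): wait(.015); F.append(fp())
    s=observe(); return -np.mean(F,0),pl(s["ee_pos"]),s["clock"],-np.array(F)[:,0].min()*0+max(-f[0] for f in F)
f0=rd(10)[0]; print("tare",f0, observe()["clock"])
X=-106.; servo_line(pw(X,Y,Z),v=.03); log=[]
while X<-70:
    X+=.5; servo_line(pw(X,Y,Z),v=.02); f,p,t,_=rd(3); f=f-f0; log.append((X,p[0],f[0],t))
    if f[0]>10.5 or t>52: break
for l in log[::2]+log[-4:]: print(np.round(l,2))
print("side/normal",f.round(1))
t0=None; H=[]
while t<60:
    e=15-f[0]
    if abs(e)>1: X+=float(np.clip(e*.06,-.2,.2)); servo_line(pw(X,Y,Z),v=.02)
    else: wait(.04)
    f,p,t,_=rd(4); f=f-f0; H.append((X,p[0],f[0],t))
    if abs(f[0]-15)<2: t0=t0 or t
    else: t0=None
    if t0 and t-t0>1.4: break
print("hold"); 
for l in H[::2]: print(np.round(l,2))
servo_line(pw(X-15,Y,Z),v=.06); servo_line(pw(X-20,Y,90),QP,v=.25); ungrasp(); wait(.1); snap("wrist","end"); print(observe()["clock"])
z=dict(np.load("end.npz")); W=cloud(z["d"],z); L=(W-P0)@B*1000
m=(L[...,2]>34)&(L[...,2]<42)&(L[...,0]>-180)&(L[...,0]<15)&(L[...,1]>-100)&(L[...,1]<-5); m[240:]=0
print("rib",cv2.minAreaRect(L[m][:,:2].astype(np.float32)))
E
```

```text
tare [ 0.29502276  0.02392558 -0.08396521] 31.8083
[-105.5  -105.53   -0.11   32.46]
[-104.5  -104.5    -0.25   33.06]
[-103.5  -103.49   -0.94   33.66]
[-102.5  -102.49   -0.13   34.26]
[-101.5  -101.49   -0.16   34.86]
[-100.5  -100.95    4.81   35.46]
[-99.5  -99.45   4.54  36.06]
[-98.5  -98.47   4.54  36.66]
[-97.5  -97.46   5.11  37.26]
[-96.5  -96.48   4.43  37.86]
[-95.5  -95.45   4.64  38.46]
[-94.5  -94.49   4.55  39.06]
[-93.5  -93.48   4.36  39.66]
[-92.5  -92.47   4.01  40.26]
[-91.5  -91.47   3.98  40.86]
[-90.5  -90.57   4.94  41.46]
[-89.5  -90.46   8.79  42.06]
[-90.5  -90.57   4.94  41.46]
[-90.   -90.49   7.31  41.76]
[-89.5  -90.46   8.79  42.06]
[-89.   -90.42  11.01  42.36]
side/normal [11.  -0.  -2.4]
hold
[-88.8  -90.39  12.41  42.68]
[-88.52 -90.38  13.71  43.31]
[-88.38 -90.36  13.74  43.94]
[-88.31 -90.34  14.77  44.37]
[-88.31 -90.31  14.99  44.58]
[-88.31 -90.34  14.91  44.8 ]
46.7083
rib ((-39.99637222290039, -27.216032028198242), (79.80001831054688, 14.04466438293457), 0.0017004768596962094)
```

View pics/end.png

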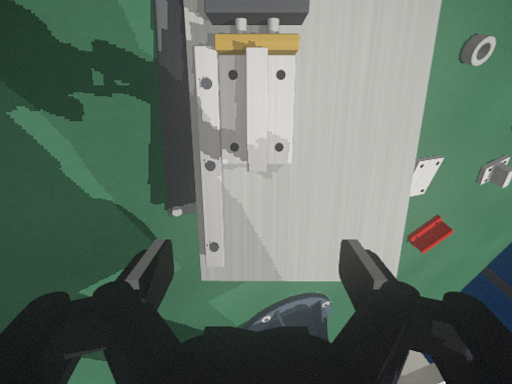

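The bracket sits tight in the corner: rib from (257,48) to (257,170), front end at plate x about 0 against the ejector at (257,43). The ejector moved at about 4.5 N, then the push rose steeply at its stop and I held it at about 15 N. The gripper is clear.

```bash
python3 -c "
from bench import *
print(sign_off())"
```

```text
the job is handed in; nothing more can be done
None
```

Handed in at about 47 s: the long bracket slid into the corner by itself, was pushed until the ejector was felt on its stop (bracket end at plate x about 0), held there at about 15 N for over a second, and left home and untouched.

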